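# Open the child-safe wash box on the veranda table

### The arm

A 6-joint arm with a two-finger parallel gripper is mounted at the origin on the work surface. World frame = base frame: x ahead of the robot, y to its left, z up, the work surface at z = 0. Lengths are in mm, angles in rad, forces in N, time in s.
With the tool pointing down it reaches from about 275 to 1000 mm from the base axis. Payload 8.4 kg.
Tool frame: the origin (TCP) lies at the very end of the fingers, on their centre line; the grasp point (between the pads) lies r.grip_depth behind it (r.grip_depth is the distance from the TCP to the grasp point, in mm); y points along the fingers, x is the direction in which the jaws open and shut, and the axes are right-handed (so a half turn about y gives the same grasp; the last joint's range is limited). The gripper opens to 85 mm and grips with 20 to 120 N. Pads are 22 mm wide; open, the fingers measure 114 mm over their backs; the gripper's body (76 mm by 85 mm) begins 54 mm behind the grasp point. The pads swing forward as they close: fully open they stand 13 mm farther back than shut.
Start: joints at [-1.126, 0.353, 1.633, -0, 1.155, -0.002], TCP at [270.05, -563.65, 231.281] pointing down, gripper open.
Joint ranges: [-2.63, 2.63], [-0.92, 2.1], [0.06, 2.66], [-1.3, 4.44], [0, 2.69], [-3.02, 3.02]. Speed limits (rad/s): [2.22, 2.22, 2.79, 3.14, 3.14, 3.14].

### API

Orientations are given as a 3x3 rotation matrix whose columns are the frame's x, y, z axes.
In Python, from station import r gives the robot as it stands. The module is installed in compiled form; this text tells all that it offers. Calls block until the motion is done:
- r.move_to(position, orientation): joint-space move of the TCP to a pose.
- r.movel(position, frame=None, vel=150, force_limit=None): straight line of the TCP; frame=None keeps the orientation; vel is the mean speed in mm/s. With force_limit (N) it stops when the force on the tool has changed by that much, and returns True; else False.
- r.set_joints(angles): joint-space move.
- r.command_gripper(opening, grasp_force=None): opening from 0.0 (shut) to 1.0 (fully open); grasp_force is the grip in N (None keeps the last); returns when the fingers have stopped.
- r.sleep(seconds).
- r.solve_ik(position, orientation): joint angles nearest the present ones, or None.
- r.get_obs(): the state.
- r.grab_frame(name): name is "scene" or "top" or "wrist"; returns the picture (384x512x3 uint8, red, green, blue); there is no depth.
- r.camera_params(name): a dict with "camera_matrix" (3x3 intrinsics, pixels), "origin" and "orientation" of the camera in the world; the wrist camera has in their place "mount" (4x4, takes a point from camera to tool coordinates, whose origin is the TCP and whose axes are the tool frame's). Camera axes: x right, y down, z forward; pixel columns grow to the right and rows downward; lengths in mm; the calibration is good to about 2 mm. A picture is of the moment at which its call begins: read the wrist's pose just before it. camera_params takes no time and is no camera call.
A pose or a line that the arm cannot do raises r.PlanningError and nothing moves.
- r.hand_in(): hands the job in, once; it reports no verdict.
Trained networks look in the newest picture that a camera, given by its name, has taken for a name from the list of things; names that differ only in an ending like _2 or _b are one class to them, and where a whole thing is asked for, a point or a joint stands for the part that bears it (a point fixed in the world has none). Each returns a list of dicts, best first, with "p" (0 to 1); they miss things now and then, are a little off and sometimes report something else, mostly with a low value. They report only what shows in the picture. A call takes as long as a camera call.
- r.look_for(query, camera): "extent" ([left, top, width, height] in pixels, round what is visible of it).
- r.trace(query, camera): "mask" (384x512 bool, what is visible of it) and "extent" ([left, top, width, height] in pixels, round what is visible of it).
- r.spot_point(query, camera): "uv" ([column, row] in pixels: a listed point, or the origin of a listed thing).
The state is a dict: "time": time; "q": joint angles; "joint_velocities": joint speeds; "tau": joint torques, N m; "tool_pos": TCP position; "tcp_rot": TCP orientation; "force": force on the tool from outside, world axes, zero at the start; "ft_torque": the same for the moment, N m; "width": opening from 0.0 (shut) to 1.0 (fully open).
Only numpy, scipy, OpenCV 4.12 (cv2) and the standard library are available. Lean on these libraries where they do the work, as an engineer would, in place of code of your own. Each camera call takes 0.05 s, during which the arm holds its last target. There are 200 camera calls.

### The job

Open the sloping wash box: push in its red safety keeper and turn it a quarter turn clockwise until it springs back out, then draw the bolt all the way to the keeper's side, then swing the blue lid up at least level, so that it stays open, and let go. Leave the basin, the cup, the dispenser and the stirring stick standing or lying where they are.

Things in the scene. Friction and masses are not known exactly. Their poses are not given: they have to be found in the camera images.
- washbox: cream box fixed to the table, 240 deep (x), 260 wide (y), 135 mm high in front, 243 at the back. Origin: centre of underside; x level, low front to high back; z up. Its top face rises 25 deg along +x. Face axes: v up the slope (cos25,0,sin25), u = box y, n out of the face (-sin25,0,cos25). v=u=n=0 is at box (-120,0,135) mm. v=0 to 123: fixed panel with keeper and bolt; v=125 to 253: lid
- keeper_grip (a point): grip point of the red keeper: v=40, u=-60, n=40 mm when out. Axes: z along n, the turning axis; x along wing and arm (along v at joint 0; y then along u). Wing to grip: slab 56 mm long (x), 14 thick (y), n=17 to 51 mm, on a disc of radius 27 (n=10 to 18). Its arm, 16 mm wide, n=10 to 18, reaches 60 mm from the axis, in front of the bolt's end at joint 0, and blocks it
- keeper (a joint): turn of the keeper, rad: 0 locked, grows clockwise seen looking onto the face, stop at 1.65; friction 0.04 N m. Out, an inner lug blocks it beyond about 0.15; pushed in 6 mm or more it turns; past about 1.15 the lug is clear and it springs out when let go (in between it stays caught, pushed in)
- keeper_push (a joint): how far the keeper is pushed in along -n, m: 0 out, 0.008 fully in; spring, 3 N at the start, 10 N fully in
- bolt_grip (a point): on the black upright fin of the steel bolt, axes (v,u,n); at joint 0 at v=85, u=60, n=38 mm. Fin: 14 mm thick along u, 30 wide along v, n=15 to 50. Steel plate under it: n=5 to 15, v=70 to 100, u=-48 to 100 mm at joint 0. Two fixed guides, 20 mm high, straddle the plate at u=-22 and 90, v=60 to 110 mm
- bolt (a joint): travel of the bolt, m: 0 shut (it covers the lid's steel tongue), grows as it slides along -u, the box's -y, towards the keeper's side; 0.055 fully drawn; friction about 2.5 N. The lid is free from about 0.035
- lid_grip (a point): grip point of the wooden handle on the blue lid; its axes are (v, u, n) while the lid is shut and turn with the lid. Shut it lies at v=165, u=0, n=35 mm. The handle is an upright slab 100 mm long along u, 14 mm thick along v, standing from the lid's face to 45 mm above it
- lid (a joint): opening of the lid, rad: 0 shut (sloping 25 degrees), 0.436 level, at most 1.3. It turns about the line along u at v=255, n=0 mm, its low front edge going up; stiff hinge (0.6 N m) that stays where it is left; lid 0.4 kg
- basin_mid (a point): middle of the blue enamel basin, a bystander: 230 mm across, 80 mm high, upright; this point is 40 mm above the table, on the left of the robot's work area
- cup_mid (a point): middle of the orange hard plastic cup, a bystander: 76 mm across, 95 mm high, open at the top, stands close beside the box; this point is half-way up
- dispenser_mid (a point): middle of the white push dispenser, a bystander: bottle 68 mm across, 197 mm high over its head, whose nozzle reaches 53 mm out along -x; stands close beside the box; this point is 98 mm up
- stick_mid (a point): centre of the thick wooden stirring stick, a bystander: 200 mm long (its x), 26 mm wide, 18 mm high, lying flat in front of the box

How it is judged (in metres and radians):
On the way, in this order (a step that is already met when the one before it is completed fails the run):
1. the keeper is turned a quarter turn (more than 1.2 rad) and has sprung back out, bolt and lid still shut (value of joint keeper above 1.2 rad and value of joint keeper_push below 0.003 m and value of joint bolt below 0.02 m and value of joint lid below 0.1 rad), for 0.2 s.
2. the bolt is drawn (more than 45 mm), lid still shut (value of joint bolt above 0.045 m and value of joint lid below 0.1 rad), for 0.2 s.
3. the lid is raised to level or further (value of joint lid above 0.41 rad), for 0.2 s.
At the end, for the whole second after the job is handed in: The lid stands open at level or further (joint above 0.41 rad) and at rest, the bolt is drawn more than 45 mm, the keeper is turned more than 1.2 rad and sprung out (pushed in less than 3 mm), and basin, cup, dispenser and stick are within 25 mm of where they began (value of joint lid above 0.41 rad and velocity of joint lid between -0.05 and 0.05 rad/s and value of joint bolt above 0.045 m and value of joint keeper above 1.2 rad and value of joint keeper_push below 0.003 m and distance of each of basin_mid, cup_mid, dispenser_mid, stick_mid from where it was at the start of the episode below 0.025 m); the robot touches nothing.
It fails at once if a bystander is knocked over or moved by 25 mm or more (distance of any of basin_mid, cup_mid, dispenser_mid, stick_mid from where it was at the start of the episode above 0.025 m or angle between any of cup_mid, dispenser_mid's own z axis and vertical above 0.4 rad).
It fails at once if the keeper is forced round without being pushed in (value of joint keeper between 0.35 and 0.9 rad and value of joint keeper_push below 0.003 m).
It also fails if it takes over 53 s, if anything falls off the work surface, if the arm or the gripper's body presses on something with over 40 N, if the wrist force passes 120 N, or if a joint passes its speed limit or range.

## Working session

There is one attempt and no reset: what is moved stays moved. The work goes in short steps, each a Python script; the robot and the scene stay as the last script left them, time stands still between calls to the robot, and variables do not carry over. Pictures are saved under pics/ and viewed, about 8 in all and at most 12, crops included, and the job is handed in when it is done.

```bash
mkdir -p pics; ls
cat > a.py <<'E'
from station import r
import cv2,numpy as np
for c in ("scene","top"):
    cv2.imwrite(f"pics/{c}0.png",r.grab_frame(c)[:,:,::-1])
    p=r.camera_params(c); print(c,p["camera_matrix"].tolist(),np.round(p["origin"],1),np.round(p["orientation"],3).tolist())
    for n in ["washbox","keeper_grip","bolt_grip","lid_grip","basin_mid","cup_mid","dispenser_mid","stick_mid"]:
        print(n,[(np.round(d["uv"],1).tolist(),round(d["p"],2)) for d in r.spot_point(n,c)[:3]])
print(r.camera_params("wrist"),r.grip_depth,r.get_obs())
E
python3 a.py; python3 -c "
import cv2,numpy as np
cv2.imwrite('pics/both.png',np.vstack([cv2.imread('pics/scene0.png'),cv2.imread('pics/top0.png')])[:,:])"
```

```text
pics
scene [[401.87412459643605, 0.0, 257.9452589902877], [0.0, 401.87412459643605, 189.11812026949167], [0.0, 0.0, 1.0]] [1185.1  195.6  954.6] [[-0.165, 0.777, -0.608], [0.986, 0.138, -0.091], [0.013, -0.615, -0.789]]
washbox []
keeper_grip [([216.8, 154.0], 0.76)]
bolt_grip [([245.3, 177.7], 0.88)]
lid_grip [([204.5, 180.2], 0.89), ([293.7, 221.2], 0.57)]
basin_mid [([361.2, 203.6], 0.62)]
cup_mid []
dispenser_mid [([295.8, 221.1], 0.85)]
stick_mid [([252.2, 169.2], 0.67), ([296.6, 223.1], 0.52)]
top [[408.26512144236824, 0.0, 255.32147103612078], [0.0, 408.26512144236824, 194.24016837178598], [0.0, 0.0, 1.0]] [ 370.3  101.4 1178.8] [[0.024, -0.983, 0.181], [-1.0, -0.022, 0.012], [-0.008, -0.182, -0.983]]
washbox []
keeper_grip [([312.0, 221.3], 0.68)]
bolt_grip [([270.2, 187.5], 0.78)]
lid_grip [([309.2, 160.9], 0.74)]
basin_mid [([160.3, 229.6], 0.8)]
cup_mid [([368.4, 205.0], 0.7)]
dispenser_mid [([222.1, 178.6], 0.83)]
stick_mid [([280.0, 267.1], 0.86)]
{'camera_matrix': array([[326.52143857,   0.        , 250.70679809],
       [  0.        , 326.52143857, 187.4332001 ],
     
[... 523 characters left out ...]
5521254e+00, -2.40464808e-03]), 'joint_velocities': array([ 1.02810747e-03, -5.21081256e-04, -3.63640616e-04,  9.01397690e-04,
        8.34039564e-04,  9.05675471e-05]), 'tau': array([-8.75408859e-04, -6.05158782e+01, -3.42443526e+01,  2.85778833e-05,
        8.29579385e-04, -4.00747894e-06]), 'tool_pos': array([ 270.03497698, -563.64560793,  231.29358715]), 'tcp_rot': array([[ 4.32091429e-01, -2.78071991e-05,  9.01829804e-01],
       [-9.01829805e-01, -9.14840242e-06,  4.32091429e-01],
       [-3.76495045e-06, -1.00000000e+00, -2.90303072e-05]]), 'force': array([-0.30085335,  0.27732952,  0.35760377]), 'ft_torque': array([-0.05172918,  0.0219937 , -0.01394941]), 'width': 0.9987389486540394}
```

View pics/scene0.png

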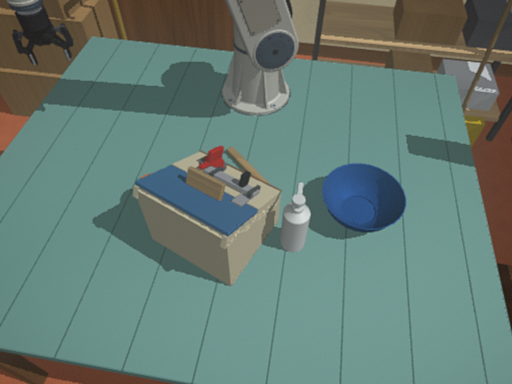

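View pics/top0.png

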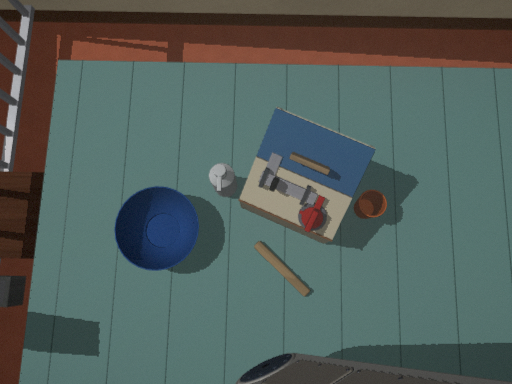

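The scene and top pictures show the box turned about 20°, with the red keeper at top px (312,218), the fin at (275,183) and the handle at (309,162). The cup is at (370,205) on the keeper's side, the dispenser at (221,178) on the bolt's side, and the stick in front.

```bash
cat > h.py <<'E'
import numpy as np
from scipy.optimize import least_squares
from scipy.spatial.transform import Rotation as R
s,c=np.sin(np.radians(25)),np.cos(np.radians(25))
F=np.array([[c,0,-s],[0,1,0],[s,0,c]])  # columns v,u,n in box axes
def box(v,u,n): return np.array([-120,0,135])+F@[v,u,n]
PT={"keeper_grip":box(40,-60,40),"bolt_grip":box(85,60,38),"lid_grip":box(165,0,35)}
def proj(cam,P):
    K,o,Rc=cam; q=Rc.T@(np.asarray(P)-o); q=K@q; return q[:2]/q[2]
def ray(cam,uv,z):
    K,o,Rc=cam; d=Rc@np.linalg.inv(K)@[*uv,1]; return o+d*(z-o[2])/d[2]
def W(p,P): x,y,a=p[:3]; return R.from_euler('z',a).apply(P)+[x,y,0]
def fit(obs,p0=(550,0,-.3)):
    f=lambda p:np.concatenate([(proj(cam,W(p,PT[n]))-uv)*w for cam,n,uv,w in obs])
    return least_squares(f,p0,loss="soft_l1")
def fixed(r,n):
    p=r.camera_params(n); return p["camera_matrix"],np.array(p["origin"]),np.array(p["orientation"])
def wrist(r,o):
    p=r.camera_params("wrist"); T=np.eye(4); T[:3,:3]=o["tcp_rot"]; T[:3,3]=o["tool_pos"]; T=T@p["mount"]
    return p["camera_matrix"],T[:3,3],T[:3,:3]
E
cat > b.py <<'E'
from h import *; from station import r
S,T=fixed(r,"scene"),fixed(r,"top")
obs=[(S,"keeper_grip",(216.8,154),1),(S,"bolt_grip",(245.3,177.7),1),(S,"lid_grip",(204.5,180.2),1),
(T,"keeper_grip",(312,221.3),1),(T,"bolt_grip",(270.2,187.5),1),(T,"lid_grip",(309.2,160.9),1)]
f=fit(obs); print(f.x,f.fun.round(1))
for n,uv,z in [("basin",(160.3,229.6),40),("cup",(368.4,205),47),("disp",(222.1,178.6),98),("stick",(280,267.1),9)]:
    P=ray(T,uv,z);print(n,P.round(), (R.from_euler('z',-f.x[2]).apply(P-[f.x[0],f.x[1],0])).round())
p=f.x
for n in PT: print(n,W(p,PT[n]).round())
E
python3 b.py
```

```text
[ 6.10414173e+02 -5.43785926e+00 -3.84478828e-01] [-1.9 -1.5 -0.3 -0.   1.2 -0.9 -1.  -2.3  2.4 -4.3 -0.9  1.4]
basin [474. 379.  40.] [-271.  305.   40.]
cup [ 556. -202.   47.] [  23. -202.   47.]
disp [611. 206.  98.] [-79. 196.  98.]
stick [379.  41.   9.] [-232.  -43.    9.]
keeper_grip [495. -23. 188.]
bolt_grip [578.  72. 205.]
lid_grip [624. -11. 236.]
```

```bash
cat >> h.py <<'E'
def pose(p,v,u,n,ang=0,sign=1,gd=0):
    """TCP pose with grasp point (gd behind TCP) at face (v,u,n); jaws along u rotated by -ang about n."""
    Q=R.from_euler('z',p[2]).as_matrix()@F; nn=Q[:,2]
    x=sign*R.from_rotvec(-ang*nn).apply(Q[:,1])
    return W(p,box(v,u,n))-gd*nn, np.column_stack([x,-nn,np.cross(x,-nn)])
E
cat > c.py <<'E'
from h import *; from station import r
import cv2
p=[610.4,-5.4,-.3845]
for sg in (1,-1):
  for a in (0,.8,1.5):
    q=r.solve_ik(*pose(p,40,-60,30,a,sg)); print("keeper",sg,a,None if q is None else np.round(q,2))
  q=r.solve_ik(*pose(p,85,60,30,0,sg)); print("bolt",sg,None if q is None else np.round(q,2))
  for a in (np.pi/2,-np.pi/2):
    q=r.solve_ik(*pose(p,165,0,30,a,sg)); print("lid",sg,a,None if q is None else np.round(q,2))
E
python3 c.py
```

```text
keeper 1 0 [ 0.08  0.06  2.24 -0.41  0.49 -0.78]
keeper 1 0.8 [ 0.08  0.06  2.24 -0.41  0.49  0.02]
keeper 1 1.5 [ 0.08  0.06  2.24 -0.41  0.49  0.72]
bolt 1 [ 0.27  0.18  2.03 -0.46  0.62 -0.58]
lid 1 1.5707963267948966 [ 0.08  0.18  1.94 -0.32  0.65  0.69]
lid 1 -1.5707963267948966 [ 0.08  0.18  1.94 -0.32  0.65 -2.45]
keeper -1 0 [ 0.08  0.06  2.24 -0.41  0.49  2.36]
keeper -1 0.8 None
keeper -1 1.5 [ 0.08  0.06  2.24 -0.41  0.49 -2.42]
bolt -1 [ 0.27  0.18  2.03 -0.46  0.62  2.56]
lid -1 1.5707963267948966 [ 0.08  0.18  1.94 -0.32  0.65 -2.45]
lid -1 -1.5707963267948966 [ 0.08  0.18  1.94 -0.32  0.65  0.69]
```

```bash
cat > d.py <<'E'
from h import *; from station import r
import cv2
p=[610.4,-5.4,-.3845]
S,T=fixed(r,"scene"),fixed(r,"top")
obs=[(S,"keeper_grip",(216.8,154),.5),(S,"bolt_grip",(245.3,177.7),.5),(S,"lid_grip",(204.5,180.2),.5),
(T,"keeper_grip",(312,221.3),.5),(T,"bolt_grip",(270.2,187.5),.5),(T,"lid_grip",(309.2,160.9),.5)]
wo=[]
for i,(v,u,n) in enumerate([(60,0,180),(60,-40,150)]):
    r.move_to(*pose(p,v,u,n)); o=r.get_obs(); C=wrist(r,o); im=r.grab_frame("wrist")[:,:,::-1].copy()
    for k in PT:
        d=r.spot_point(k,"wrist"); print(k,[(np.round(e["uv"],1).tolist(),round(e["p"],2)) for e in d[:2]])
        if d: wo.append((C,k,d[0]["uv"],1))
    if i==0: C0,im0=C,im
f=fit(obs+wo,p); print(f.x,f.fun.round(1)); f2=fit(wo,p); print(f2.x,f2.fun.round(1)); print(o["time"])
x=f2.x
for P in [(0,-130,0),(0,130,0),(40,-60,51),(85,60,50),(165,-50,45),(165,50,45),(100,-60,18),(70,-48,15),(123,-130,0),(123,130,0)]:
    cv2.circle(im0,tuple(int(t) for t in proj(C0,W(x,box(*P)))),3,(0,255,0),1)
cv2.imwrite("pics/w1.png",im0)
E
python3 d.py
```

```text
keeper_grip [([181.1, 153.1], 0.65)]
bolt_grip [([315.3, 195.5], 0.86)]
lid_grip [([252.1, 267.6], 0.58)]
keeper_grip [([225.7, 157.7], 0.9)]
bolt_grip [([371.5, 211.3], 0.98)]
lid_grip [([291.9, 286.2], 0.57)]
[ 6.07584509e+02 -4.72053953e+00 -3.79986772e-01] [-0.8 -1.1  0.1 -0.5  0.9 -0.9 -0.5 -0.6  1.  -1.5 -0.6  1.3 -0.  -3.9
  0.1  1.  -1.6  3.  -0.2  0.3  0.  -1.6  3.4  3.5]
[ 6.07463454e+02 -4.64484490e+00 -3.79487786e-01] [-0.  -4.   0.1  0.9 -1.5  2.9 -0.3  0.2  0.  -1.7  3.4  3.4]
3.7417
```

View pics/w1.png

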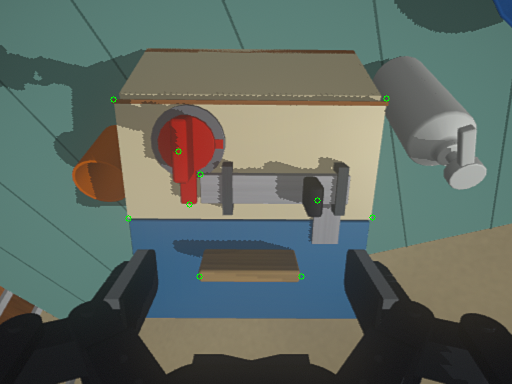

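The projected box corners, keeper, fin and handle points all land on the picture within about 3 px: wing about (182,150), fin (317,200), handle ends (199,276) and (301,276). Next, the keeper.

```bash
cat > e.py <<'E'
from h import *; from station import r
p=[607.5,-4.7,-.3795]; g=r.grip_depth
Q=R.from_euler('z',p[2]).as_matrix()@F
def st(t): o=r.get_obs(); print(t,round(o["time"],1),"F(vun)",(Q.T@o["force"]).round(1),"M",(Q.T@o["ft_torque"]).round(2),"w",round(o["width"],3),"face",(Q.T@(o["tool_pos"]-W(p,box(0,0,0)))).round(1))
r.command_gripper(.5,60)
r.move_to(*pose(p,40,-60,80,0,1,g)); st("above")
print(r.movel(*pose(p,40,-60,42,0,1,g),vel=80,force_limit=15)); st("down")
r.command_gripper(0,60); st("grip")
print(r.movel(*pose(p,40,-60,31,0,1,g),vel=20,force_limit=14)); st("push")
E
python3 e.py
```

```text
above 4.9 F(vun) [ 0.4  0.4 -0.9] M [-0.02  0.13  0.04] w 0.503 face [ 40.1 -60.2  61.3]
False
down 5.5 F(vun) [-0.1  0.1  0.3] M [0.04 0.16 0.  ] w 0.504 face [ 40.5 -59.7  23.7]
grip 5.9 F(vun) [ 1.6 -5.2  3.4] M [-0.77 -0.17 -0.13] w 0.152 face [ 40.4 -60.2  23.6]
True
push 6.3 F(vun) [-2.  -0.8 18.4] M [-0.25  0.54 -0.08] w 0.152 face [ 40.5 -60.4  15.8]
```

```bash
sed '/^r\.\|^print/d' e.py > k.py
cat > f.py <<'E'
from k import *
for a in np.arange(.25,1.56,.25):
    r.movel(*pose(p,40,-60,34.3,a,1,g),vel=60); st(f"{a:.2f}")
r.movel(*pose(p,40,-60,34.3,1.57,1,g),vel=60); st("end")
r.movel(*pose(p,40,-60,43,1.57,1,g),vel=30); st("out")
o=r.get_obs(); C=wrist(r,o)
import cv2; cv2.imwrite("pics/w2.png",r.grab_frame("wrist")[:,:,::-1])
E
python3 f.py
```

```text
0.25 6.7 F(vun) [ 2.3 -7.1 10.7] M [-1.26 -0.24  0.  ] w 0.151 face [ 40.4 -60.3  15.9]
0.50 7.1 F(vun) [ 2.7 -7.4 10.6] M [-1.41 -0.21 -0.09] w 0.148 face [ 40.4 -60.4  15.9]
0.75 7.5 F(vun) [ 2.4 -7.8 10.9] M [-1.48 -0.28 -0.03] w 0.154 face [ 40.3 -60.6  15.9]
1.00 7.9 F(vun) [ 3.3 -8.  11.5] M [-1.61 -0.22  0.01] w 0.152 face [ 40.2 -60.6  15.9]
1.25 8.3 F(vun) [ 2.2 -8.7 11.6] M [-1.68 -0.25 -0.01] w 0.149 face [ 40.2 -60.7  15.9]
1.50 8.7 F(vun) [ 1.4 -7.9 11.1] M [-1.68 -0.27 -0.04] w 0.154 face [ 40.1 -60.7  15.9]
end 9.0 F(vun) [ 2.1 -9.5 12.8] M [-1.69 -0.2  -0.03] w 0.153 face [ 40.  -60.8  15.9]
out 9.4 F(vun) [ 3.3 -6.8 -0.4] M [-1.27 -0.42 -0.08] w 0.154 face [ 39.9 -60.6  24.1]
```

View pics/w2.png

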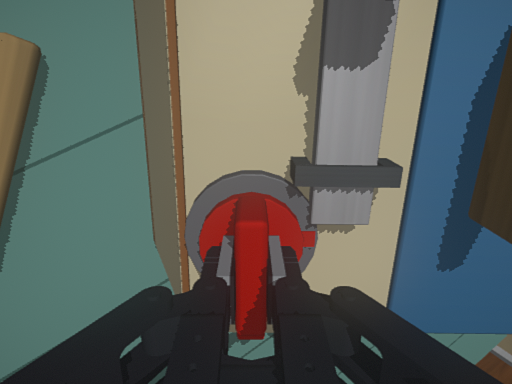

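Wing (252,265) now lies along u in the jaws, the bolt end at (345,220) is free, and the n force dropped to about 0, so the keeper has sprung out. Now I'll release it and draw the bolt.

```bash
cat > g.py <<'E'
from k import *
import cv2
r.command_gripper(.35); st("rel")
r.movel(*pose(p,40,-60,110,1.57,1,g),vel=120)
o=r.get_obs(); C=wrist(r,o); cv2.imwrite("pics/w3.png",r.grab_frame("wrist")[:,:,::-1])
r.command_gripper(.45)
r.move_to(*pose(p,85,60,100,0,1,g))
print(r.movel(*pose(p,85,60,45,0,1,g),vel=80,force_limit=15)); st("down")
r.command_gripper(0,60); st("grip")
print(r.movel(*pose(p,85,4,45,0,1,g),vel=40,force_limit=30)); st("drawn")
cv2.imwrite("pics/w4.png",r.grab_frame("wrist")[:,:,::-1])
a=np.hstack([cv2.imread("pics/w3.png"),cv2.imread("pics/w4.png")]); cv2.imwrite("pics/w34.png",cv2.resize(a,(800,300)))
E
python3 g.py
```

```text
rel 9.8 F(vun) [0.2 0.  0.1] M [-0.08  0.18 -0.03] w 0.351 face [ 39.9 -59.8  24.2]
False
down 12.8 F(vun) [ 0.2 -0.2 -0.3] M [0.1  0.19 0.01] w 0.45 face [85.2 60.1 26.4]
grip 13.2 F(vun) [ 1.3 -6.4  6.4] M [-1.14  0.03 -0.34] w 0.149 face [85.3 59.1 27. ]
False
drawn 14.7 F(vun) [-7.2  1.4 16.1] M [ 0.03  1.2  -0.36] w 0.149 face [84.7  4.3 27.3]
```

View pics/w34.png

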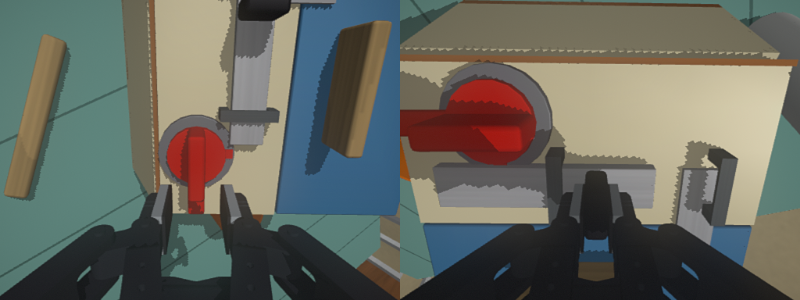

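Keeper turned (wing horizontal), and the fin is at the inner guide with the lid tongue (695,190) uncovered. Now the lid.

```bash
cat > l.py <<'E'
from k import *
import cv2
def lid(th,n):
    P,O=pose(p,165,0,n,np.pi/2,1,g); H=W(p,box(255,0,0)); Rt=R.from_rotvec(th*Q[:,1])
    return H+Rt.apply(P-H), Rt.as_matrix()@O
print([r.solve_ik(*lid(t,n)) is not None for t in (.3,.75) for n in (36,110)])
r.command_gripper(.4)
r.movel(*pose(p,85,4,110,0,1,g),vel=120)
r.command_gripper(.45)
r.move_to(*lid(0,100))
print(r.movel(*lid(0,37),vel=80,force_limit=15)); st("down")
r.command_gripper(0,60); st("grip")
for t in np.arange(.1,.76,.13):
    r.movel(*lid(t,37),vel=50); st(f"{t:.2f}")
r.sleep(.3)
cv2.imwrite("pics/s5.png",r.grab_frame("scene")[:,:,::-1])
E
python3 l.py
```

```text
[True, True, True, True]
False
down 18.3 F(vun) [-0.  -0.1  0. ] M [ 0.01  0.18 -0.01] w 0.449 face [1.653e+02 1.000e-01 1.850e+01]
grip 18.6 F(vun) [ 1.  -1.3  5.9] M [-0.21  0.12 -0.43] w 0.155 face [165.7   0.2  19. ]
0.10 18.9 F(vun) [-0.5 -1.1  6.1] M [ 0.08  0.   -0.44] w 0.15 face [167.9   0.2  27.5]
0.23 19.3 F(vun) [0.4 0.5 6.5] M [ 0.02 -0.08 -0.49] w 0.15 face [172.2   0.2  38.4]
0.36 19.7 F(vun) [ 1.4 -1.3  7.9] M [ 0.08 -0.09 -0.66] w 0.149 face [1.778e+02 1.000e-01 4.880e+01]
0.49 20.1 F(vun) [ 2.6 -0.8  8.5] M [ 0.04 -0.08 -0.57] w 0.155 face [184.8   0.   58.4]
0.62 20.5 F(vun) [ 2.4 -1.2  9.9] M [ 0.04 -0.05 -0.61] w 0.157 face [192.9  -0.   67.1]
0.75 20.9 F(vun) [ 2.1 -1.2  9. ] M [ 0.02 -0.11 -0.54] w 0.152 face [ 2.019e+02 -1.000e-01  7.450e+01]
```

View pics/s5.png

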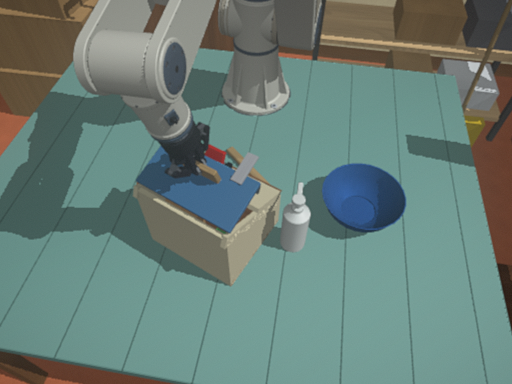

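The lid is up with the handle in the jaws at (205,170); the dispenser and basin are unmoved. Release and retreat.

```bash
cat > m.py <<'E'
import re
src=open("l.py").read().split("print([")[0]; exec(src)
r.command_gripper(.45); st("rel")
r.movel(*lid(.75,130),vel=120); st("away")
pos=r.get_obs()["tool_pos"]; r.movel([pos[0]-120,pos[1]-120,pos[2]+80]); r.sleep(.3); st("far")
for c in ("wrist","top"): cv2.imwrite(f"pics/{c}6.png",r.grab_frame(c)[:,:,::-1])
T=fixed(r,"top")
for n,z in [("basin_mid",40),("cup_mid",47),("dispenser_mid",98),("stick_mid",9)]:
    d=r.spot_point(n,"top"); print(n,[ray(T,e["uv"],z).round() for e in d[:1]])
a=np.hstack([cv2.imread("pics/wrist6.png"),cv2.imread("pics/top6.png")]); cv2.imwrite("pics/f6.png",cv2.resize(a,(800,300)))
E
python3 m.py
```

```text
rel 21.6 F(vun) [ 0.9 -0.2 -0.5] M [-0.01 -0.2   0.02] w 0.446 face [201.1  -0.   74.3]
away 22.5 F(vun) [ 0.  -0.7 -1.1] M [-0.01 -0.12  0.01] w 0.452 face [ 2.644e+02 -1.000e-01  1.422e+02]
far 24.2 F(vun) [ 0.  -0.2  0.4] M [ 0.04 -0.14 -0.02] w 0.45 face [ 237.4 -155.7  242.7]
basin_mid [array([470., 377.,  40.])]
cup_mid [array([ 550., -205.,   47.])]
dispenser_mid [array([611., 200.,  98.])]
stick_mid [array([385.,  32.,   9.])]
```

View pics/f6.png

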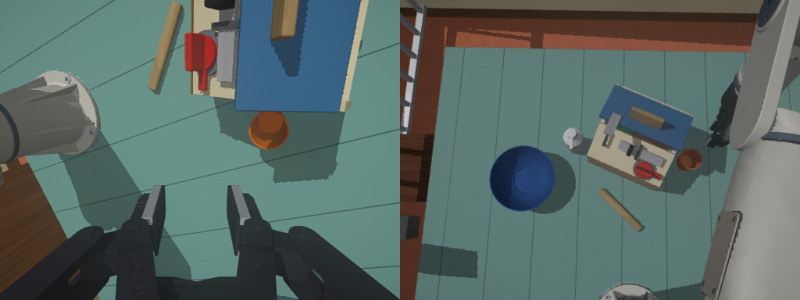

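Lid open, bolt drawn, keeper turned. The stick's ends are at the same top-image pixels as at the start, about (257,243) and (308,294).

```bash
python3 -c "
from station import r
r.hand_in()"
```

```text
the job is handed in; nothing more can be done
```

The wash box is open and the job is handed in, at about 24 s of the 53 s allowed. The hand-in gave no verdict, so these results rest on my own checks.

- **Keeper:** I pushed it in 7.8 mm and turned it 1.57 rad clockwise. When I eased off, the push force dropped to about 0 N and the fingers had moved back out 8 mm. The last pictures show it still turned.
- **Bolt:** I drew it about 55 mm, judged from how far the gripper moved. The pictures show the lid's tongue uncovered.
- **Lid:** I swung it to about 0.75 rad along the hinge arc and let go. It stayed open in the last pictures, and the gripper was well clear with about 0 N on it.
- **Bystanders:** The basin, cup and dispenser read within 4–7 mm of their starting positions, which is within the network's noise. The stick read about 11 mm off, but its ends sit at the same pixels in the top picture, so I take that as noise too.

No check failed.

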